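# Seasonings back in the caddy, from short to tall

### The arm

A 7-joint arm with a two-finger parallel gripper is mounted at the origin on a cart in front of the work surface, level with it; the furniture and walls round the work are solid. World frame = base frame: x ahead of the robot, y to its left, z up, the work surface at z = 0. Lengths are in m, angles in degrees, forces in N, time in s.
With the tool pointing down it reaches from about 0.425 to 0.875 m from the base axis. Payload 9.9 kg.
Tool frame: the origin (TCP) lies midway between the tips of the shut fingers; the grasp point (between the pads) lies 19 mm behind it; z points along the fingers, y is the direction in which the jaws open and shut (so a half turn about z gives the same grasp; the last joint's range is limited). The gripper opens to 85 mm and grips with 20 to 120 N. Pads are 22 mm wide; open, the fingers measure 114 mm over their backs; the gripper's body (76 mm by 85 mm) begins 54 mm behind the grasp point. The pads swing forward as they close: fully open they stand 13 mm farther back than shut.
Start: joints at [61.261, 32.985, 1.427, 82.34, -0.859, 64.687, -3.237], TCP at [0.274, -0.617, 0.231] pointing down, gripper open.
Joint ranges: [-157.87, 157.87], [-19.46, 123.44], [-87.15, 90], [11.01, 140.99], [-62.26, 242.26], [9.8, 113.94], [-161.44, 161.44]. Speed limits (degrees/s): [127.2, 127.2, 172.46, 172.46, 180, 180, 180].

### API

Orientations are given as a 3x3 rotation matrix whose columns are the frame's x, y, z axes.
In Python, from bench import telemetry, imaging, order gives the robot as it stands.
- The arm moves only by the shell command python3 -m inch 'ROWS'. ROWS is JSON, a list of rows, each a list of 7 numbers: the turn, a rotation vector about the tool's x, y, z in rad, then the shift along the tool's x, y, z in cm, then the opening, from 0 (shut) to 1 (fully open). A call has exactly 5 rows; each row is the pose to reach, as a shift and turn from the pose commanded when the call began, along the tool's axes at that moment; what a row does not reach only later rows make up. A row lasts 1/8 s, in which the tool goes at most 62.5 mm and 10.7 degrees, less where a joint would pass 70% of its speed; a pose out of reach is approached as far as the arm can. A call with a gripper value outside its range is refused whole. The fingers move at their own pace and stop on an object; the grip force is fixed at half the most. Time passes only in rows, so rows that repeat a pose let the fingers close, or fill a call up. It gives the time, the measured TCP pose, the force and the opening at its end, in the units of the state.
- telemetry.read_state(): the state, without advancing time (a new reading comes with each control period).
- imaging.get_image(name): name is "scene" or "top" or "wrist"; returns a dict with "frame" (480x640x3 uint8, blue, green, red), "fx", "fy", "cx", "cy" (pixels), "R" (3x3) and "t" (3): a world point X has camera coordinates R X + t. Camera axes: x right, y down, z forward; pixel columns grow to the right and rows downward; lengths in m; the calibration is good to about 2 mm. A picture is of the moment at which its call begins. There is no depth.
- order.close_job(): hands the job in, once; it reports no verdict.
The state is a dict: "time_s": time; "joints": joint angles; "joint_vel": joint speeds; "joint_efforts": joint torques, N m; "ee_pos": TCP position; "orientation": TCP orientation; "ft_force": force on the tool from outside, world axes, zero at the start; "ft_torque": the same for the moment, N m; "width": finger opening in m.
Only numpy, scipy, OpenCV 4.12 (cv2) and the standard library are available. Lean on these libraries where they do the work, as an engineer would, in place of code of your own. Each camera call takes 0.05 s, during which the arm holds its last target. There are 200 camera calls.

### The job

Cooking is over: put the four seasonings that stand round the wooden caddy back into it, one to a hole, lined up by height from the shortest in the narrowest hole at one end to the tallest in the oblong hole at the other. Lower each one until it stands upright on the cork at the bottom of its hole; do not drop any or knock one over, and leave the white mug and the food tin where they are.

Things in the scene. Friction and masses are not known exactly. Their poses are not given: they have to be found in the camera images.
- vial: glass vial with a grey metal cap, shortest of the four seasonings: 24 mm diameter, 79 mm high, 0.05 kg. Grip the glass, no higher than 60 mm above its foot. Origin: middle of its underside, z up; round, its yaw is of no account.
- spice_jar: spice jar with a mustard-yellow lid, second in height: 45 mm diameter, 102 mm high, 0.11 kg. The lid (43 mm diameter, from 81 mm up) and the straight glass up to 75 mm are both firm to grip. Origin: middle of its underside, z up; round.
- grinder: plain turned wooden grinder, third in height: straight cylinder of 49 mm diameter, 130 mm high, 0.2 kg. Origin: middle of its underside, z up; round.
- dressing_bottle: clear dressing bottle with a white cap, tallest: 205 mm high, oblong in plan, 47 mm along its own x and 80 mm along its own y (foot about 42 x 70 mm), 0.37 kg. From above take it by the round cap, 40 mm diameter, from 180 to 205 mm above its foot; it narrows below the cap. Origin: middle of its underside, z up.
- well_1: fixed wooden caddy, dark brown, 292 x 92 mm, 25 mm high, a steel handle at each short end (sticks out 16 mm); four holes with light cork floors in a row, each 14 mm deep. This is the first, narrowest hole, at one end: round, 36 mm diameter. Origin: middle of its cork floor, 10 mm above the counter; +y along the row towards the narrow end, x across, z up.
- well_2: second hole of the caddy: round, 55 mm diameter, its middle 54.5 mm from that of the first. Origin: middle of its cork floor, 10 mm above the counter; +y along the row towards the narrow end, x across, z up.
- well_3: third hole of the caddy: round, 62 mm diameter, its middle 67.5 mm from that of the second. Origin: middle of its cork floor, 10 mm above the counter; +y along the row towards the narrow end, x across, z up.
- well_4: fourth, widest hole at the caddy's other end: oblong, 88 mm along the row and 58 mm across it, its middle 84 mm from that of the third. Origin: middle of its cork floor, 10 mm above the counter; +y along the row towards the narrow end, x across, z up.
- mug: bystander: white mug, 78 mm diameter, 102 mm high, with its handle 116 mm across, standing to the left of the work; left of it, towards the robot, is the sink, its tap up to 320 mm above the counter. Origin: middle of the underside of its 78 x 116 mm outline, handle to its own -y, z up.
- tin: bystander: closed food tin with a red and cream printed wrapper, 75 mm diameter, 110 mm high, standing to the right of the work. Origin: middle of its underside, z up.
Things that resemble listed ones, but are neither listed nor needed, are in the scene too. What is shaped like the spice_jar but black or pink is not meant.

How it is judged (in metres and radians):
At the end, for the whole second after the job is handed in: Vial in hole 1, spice jar in hole 2, grinder in hole 3, dressing bottle in hole 4: each within 12 mm of the hole's middle, its foot within 5 mm of the cork's height, upright within 0.1 rad, released and at rest (below 0.02 m/s); mug and tin within 30 mm of where they stood (horizontal distance between vial and well_1 below 0.012 m and z of vial in the frame of well_1 between -0.005 and 0.005 m and angle between each of vial, spice_jar, grinder, dressing_bottle's own z axis and vertical below 0.1 rad and linear speed of each of vial, spice_jar, grinder, dressing_bottle below 0.02 m/s and horizontal distance between spice_jar and well_2 below 0.012 m and z of spice_jar in the frame of well_2 between -0.005 and 0.005 m and horizontal distance between grinder and well_3 below 0.012 m and z of grinder in the frame of well_3 between -0.005 and 0.005 m and horizontal distance between dressing_bottle and well_4 below 0.012 m and z of dressing_bottle in the frame of well_4 between -0.005 and 0.005 m and distance of each of mug, tin from where it was at the start of the episode below 0.03 m); the robot touches nothing.
It fails at once if a seasoning is knocked over (leans more than 0.7 rad) (angle between any of vial, spice_jar, grinder, dressing_bottle's own z axis and vertical above 0.7 rad).
It fails at once if a seasoning is dropped into its hole: let go and falling more than 30 mm above the cork ((horizontal distance between vial and well_1 below 0.03 m and z of vial in the frame of well_1 above 0.03 m and linear speed of vial above 0.25 m/s and contact force between the fingers and vial below 0.3 N) or (horizontal distance between spice_jar and well_2 below 0.03 m and z of spice_jar in the frame of well_2 above 0.03 m and linear speed of spice_jar above 0.25 m/s and contact force between the fingers and spice_jar below 0.3 N) or (horizontal distance between grinder and well_3 below 0.03 m and z of grinder in the frame of well_3 above 0.03 m and linear speed of grinder above 0.25 m/s and contact force between the fingers and grinder below 0.3 N) or (horizontal distance between dressing_bottle and well_4 below 0.03 m and z of dressing_bottle in the frame of well_4 above 0.03 m and linear speed of dressing_bottle above 0.25 m/s and contact force between the fingers and dressing_bottle below 0.3 N)).
It fails at once if the mug or the tin is shifted by more than 30 mm or tipped (distance of any of mug, tin from where it was at the start of the episode above 0.03 m or angle between any of mug, tin's own z axis and vertical above 0.3 rad).
It also fails if it takes over 96 s, if anything falls off the work surface, if the arm or the gripper's body presses on something with over 40 N, if the wrist force passes 120 N, or if a joint passes its speed limit or range.

## Working session

There is one attempt and no reset: what is moved stays moved. The work goes in short steps, Python scripts to look and compute and a shell command to move; the robot and the scene stay as the last step left them, time stands still between calls to the robot, and variables do not carry over. Pictures are saved under pics/ and viewed, about 12 in all and at most 16, crops included, and the job is handed in when it is done.

```bash
ls; mkdir -p pics; python3 - <<'E'
from bench import telemetry, imaging
import cv2,numpy as np
s=telemetry.read_state();print({k:np.round(v,4).tolist() for k,v in s.items()})
for n in("scene","top"):
    d=imaging.get_image(n);cv2.imwrite(f"pics/{n}0.png",d["frame"]);np.savez(f"pics/{n}0.npz",**d)
    print(n,d["fx"],d["cx"],d["cy"],np.round(d["R"],3).tolist(),np.round(d["t"],3), np.round(-np.array(d["R"]).T@d["t"],3))
E
```

```text
pics
{'time_s': 0.0, 'joints': [61.259, 33.0327, 1.4234, 82.3867, -0.8581, 64.6835, -3.2372], 'joint_vel': [-0.0298, 0.1518, -0.0133, -0.0889, 0.0297, -0.0036, -0.0797], 'joint_efforts': [0.0006, -76.5759, 2.2507, -28.5968, 0.0153, 0.0128, -0.0], 'ee_pos': [0.2737, -0.6165, 0.2304], 'orientation': [[0.914, 0.4058, -0.0007], [0.4058, -0.914, 0.0014], [-0.0001, -0.0016, -1.0]], 'ft_force': [0.3839, 0.4939, -0.2028], 'ft_torque': [-0.0686, 0.0235, -0.0181], 'width': 0.0856}
scene 583.4996143251024 319.80783326673065 240.39424767193051 [[-0.727, -0.687, 0.022], [-0.285, 0.273, -0.919], [0.625, -0.674, -0.394]] [0.371 0.206 0.996] [-0.294  0.869  0.574]
top 526.3057542626693 317.2769578002203 234.38360282485314 [[-0.001, -1.0, 0.005], [-0.982, 0.0, -0.188], [0.188, -0.005, -0.982]] [-0.069  0.559  1.197] [ 0.324 -0.064  1.281]
```

View pics/scene0.png

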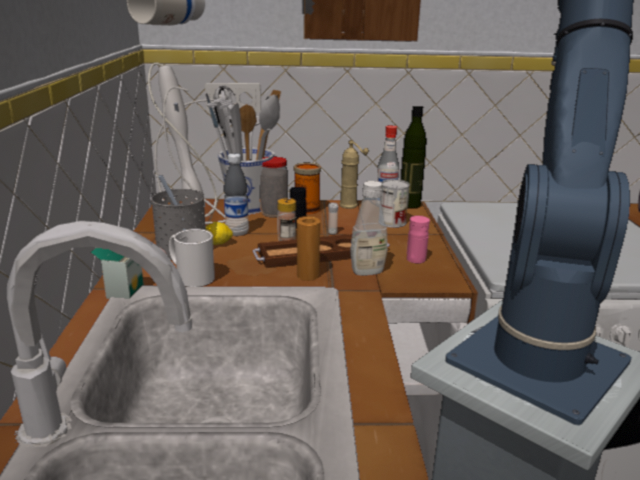

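View pics/top0.png

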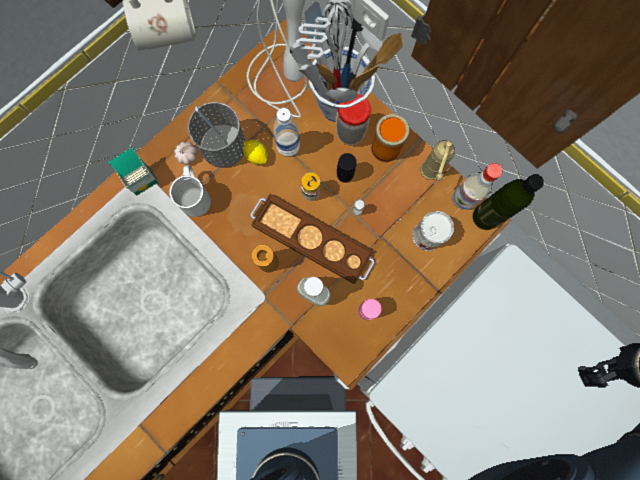

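Scene view: the sink and mug (195,258) are on the left, the caddy is in the middle and the robot on the right. In the top view the caddy runs from its oblong hole (283,221) to its narrow hole (354,262).

Candidates in the top view:
- **Spice jar:** yellow (311,184), black (346,167) or pink (370,309). I choose yellow.
- **Vial:** the small grey cap at (358,207). The blue/white shaker at (285,130) is too big.
- **Grinder:** the plain wooden one at (262,255), not the brass mill at (438,160).
- **Dressing bottle:** the white cap at (314,290), not the red-cap bottle at (480,185).

Next I check these in a close crop.

```bash
python3 - <<'E'
import cv2
a=cv2.imread("pics/top0.png")[150:320,235:395]
cv2.imwrite("pics/c1.png",cv2.resize(a,None,fx=3.5,fy=3.5,interpolation=cv2.INTER_CUBIC))
E
```

```text
(no output)
```

View pics/c1.png

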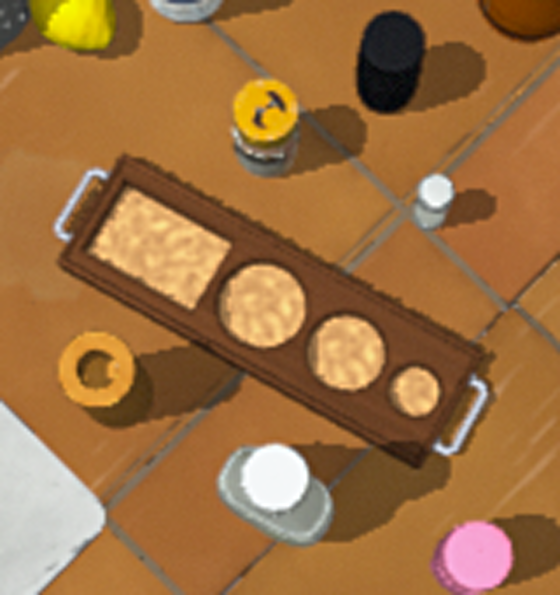

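The crop confirms the choices: yellow lid (311,182), plain wooden grinder (262,256), grey-capped vial (359,204), clear white-capped bottle (314,287).

```bash
cat > h.py <<'E'
import numpy as np,cv2
from bench import telemetry,imaging
def ray(d,uv,z):
    R,t=np.array(d["R"]),np.array(d["t"]).ravel(); c=-R.T@t
    v=R.T@np.array([(uv[0]-d["cx"])/d["fx"],(uv[1]-d["cy"])/d["fy"],1]); return c+v*(z-c[2])/v[2]
def proj(d,X):
    p=np.array(d["R"])@X+np.array(d["t"]).ravel(); return np.array([d["fx"]*p[0]/p[2]+d["cx"],d["fy"]*p[1]/p[2]+d["cy"]])
def blobs(m,amin=15):
    n,l,s,c=cv2.connectedComponentsWithStats(m.astype(np.uint8)); return [(s[i,4],c[i].round(1),s[i,:4]) for i in range(1,n) if s[i,4]>=amin]
E
python3 - <<'E'
from h import *
d=np.load("pics/top0.npz");f=d["frame"];H=cv2.cvtColor(f,cv2.COLOR_BGR2HSV).astype(int);h,s,v=H[...,0],H[...,1],H[...,2]
for u,w in[(262,247),(283,221),(311,237),(334,251),(354,262),(316,181),(359,203),(262,262),(314,287),(300,232)]:print((u,w),H[w,u])
def show(n,m,box,z):
    k=np.zeros_like(m);x0,y0,x1,y1=box;k[y0:y1,x0:x1]=m[y0:y1,x0:x1]
    for a,c,b in blobs(k):print(n,a,c,b,ray(d,b[:2]+(b[2:]-1)/2,z).round(4),ray(d,c,z).round(4))
show("cork",(v>190)&(h<22)&(s>50)&(s<150),(250,195,375,280),.017)
show("lid",(s>170)&(v>150)&(h>=18),(298,168,325,195),.102)
show("cap",(s<70)&(v>150),(350,195,368,210),.079)
show("grind",(v>190)&(s>120),(248,240,275,270),.130)
show("bcap",(v>200)&(s<40),(298,272,330,302),.205)
E
```

```text
(262, 247) [ 18 188 229]
(283, 221) [ 16 134 223]
(311, 237) [ 16 136 218]
(334, 251) [ 16 133 225]
(354, 262) [ 16 136 220]
(316, 181) [ 20 197 157]
(359, 203) [ 80   3 228]
(262, 262) [ 18 188 227]
(314, 287) [ 98   4 248]
(300, 232) [ 16 138 174]
cork 696 [280.6 220.5] [262 205  39  33] [0.5993 0.0191 0.017 ] [0.6005 0.0201 0.017 ]
cork 402 [310.4 236.9] [300 226  22  23] [ 0.5593 -0.0534  0.017 ] [ 0.5595 -0.0531  0.017 ]
cork 303 [334.1 250.4] [326 241  18  20] [ 0.5259 -0.1118  0.017 ] [ 0.5261 -0.1108  0.017 ]
cork 122 [353.7 261.4] [348 255  12  14] [ 0.4989 -0.1577  0.017 ] [ 0.4991 -0.1581  0.017 ]
lid 237 [309.9 181. ] [301 172  19  19] [ 0.676  -0.0527  0.102 ] [ 0.676  -0.0525  0.102 ]
cap 77 [358.9 204.1] [354 200  11  10] [ 0.6255 -0.1679  0.079 ] [ 0.6265 -0.1677  0.079 ]
grind 261 [262.2 255.1] [252 245  21  21] [0.4978 0.0528 0.13  ] [0.4976 0.0524 0.13  ]
bcap 273 [313.  285.9] [304 277  19  19] [ 0.4225 -0.0602  0.205 ] [ 0.4227 -0.0602  0.205 ]
```

```bash
cat >> h.py <<'E'
from scipy.spatial.transform import Rotation as Ro
rowdir=np.array([-.4948,-.869]); rowdir/=np.linalg.norm(rowdir)
def down(yaw_y): # yaw_y: world angle (deg) of tool y
    a=np.radians(yaw_y); y=np.array([np.cos(a),np.sin(a),0]); z=np.array([0,0,-1.]); return np.c_[np.cross(y,z),y,z]
def go(p,yaw_y):
    s=telemetry.read_state();R=np.array(s["orientation"]);T=down(yaw_y)
    print("turn",Ro.from_matrix(R.T@T).as_rotvec().round(3),"shift cm",(R.T@(np.array(p)-s["ee_pos"])*100).round(2),"tcp",np.round(s["ee_pos"],4),"t",s["time_s"])
E
python3 - <<'E'
from h import *
P=np.array([[.4990,-.1579],[.526,-.1113],[.5594,-.0533],[.5999,.0196]])
o=np.array([0,54.5,122,206])/1000
vals=P+o[:,None]*rowdir; w1=vals.mean(0)
d=P[0]-P[3];print("dir",d/np.linalg.norm(d)); print((w1-o[:,None]*rowdir).round(4), (vals-w1).round(4))
print("jaw yaw",np.degrees(np.arctan2(-rowdir[0]*-1, rowdir[1]*-1)), "use",np.degrees(np.arctan2(rowdir[0],-rowdir[1])))
go([.626,-.168,.2304],-29.66)
# bottle yaw: transparent body greyish pixels vs counter (low sat)
t=np.load("pics/top0.npz");H=cv2.cvtColor(t["frame"],cv2.COLOR_BGR2HSV).astype(int)
m=np.zeros((480,640),bool);m[270:312,292:336]=(H[...,1]<110)[270:312,292:336]
for b in blobs(m):print(b)
n,l,s,c=cv2.connectedComponentsWithStats(m.astype(np.uint8));i=1+s[1:,4].argmax()
pts=np.argwhere(l==i)[:,::-1];X=np.array([ray(t,p,.09)[:2] for p in pts]);ev,V=np.linalg.eigh(np.cov(X.T));print("bottle axis",np.degrees(np.arctan2(*V[::-1,1])),np.sqrt(ev),X.mean(0))
(c0,wh,an)=cv2.minAreaRect((X*1000).astype(np.float32));print(c0,wh,an)
E
```

```text
dir [-0.49418611 -0.86935614]
[[ 0.4988 -0.1588]
 [ 0.5257 -0.1115]
 [ 0.5591 -0.0528]
 [ 0.6007  0.0202]] [[ 0.0002  0.0009]
 [ 0.0003  0.0002]
 [ 0.0003 -0.0005]
 [-0.0008 -0.0006]]
jaw yaw -29.656758066838517 use -29.656758066838517
turn [-0.001 -0.    -0.635] shift cm [ 5.04e+01 -2.67e+01  5.00e-02] tcp [ 0.2737 -0.6166  0.2306] t 0.1
(np.int32(733), array([313.9, 290.5]), array([297, 276,  39,  31], dtype=int32))
bottle axis 60.08740529563681 [0.014893   0.02073451] [ 0.42284531 -0.06182729]
(421.2470703125, -61.946022033691406) (81.45606231689453, 66.1956558227539) 73.98173522949219
```

```bash
python3 -m inch --help 2>&1 | head -20
```

```text
invalid input: not JSON, or not a number
```

```bash
python3 -m inch '[[0,0,-0.127,5,-2.7,0,1],[0,0,-0.254,10,-5.3,0,1],[0,0,-0.381,15,-8,0,1],[0,0,-0.508,20,-10.6,0,1],[0,0,-0.635,25,-13.3,0,1]]'; python3 -c "
from h import *
go([.626,-.168,.15],-29.66)"
```

```text
time_s: 0.72
ee_pos: [0.4492, -0.3923, 0.2311]
orientation: [[0.492, 0.871, -0.0], [0.871, -0.492, 0.0], [0.0, -0.0, -1.0]]
ft_force: [0.4, -0.8, -0.3]
width: 0.0852
turn [-0.    -0.     0.004] shift cm [28.23  4.37  8.11] tcp [ 0.4492 -0.3923  0.2311] t 0.725
```

```bash
python3 -m inch '[[0,0,0,5.6,0.9,0,1],[0,0,0,11.3,1.8,0,1],[0,0,0,17,2.6,1,1],[0,0,0,22.6,3.5,4.5,1],[0,0,0,28.2,4.4,8.1,1]]'; python3 - <<'E'
from h import *
go([.626,-.168,.026],-29.66)
for n in("wrist",):
    d=imaging.get_image(n);cv2.imwrite("pics/w1.png",d["frame"]);np.savez("pics/w1.npz",**d)
    print(proj(d,np.array([.626,-.168,.079])),proj(d,np.array([.626,-.168,.0])))
E
```

```text
time_s: 1.35
ee_pos: [0.6226, -0.1751, 0.1542]
orientation: [[0.495, 0.869, 0.0], [0.869, -0.495, -0.0], [0.0, 0.001, -1.0]]
ft_force: [0.8, -0.8, -0.7]
width: 0.0856
turn [ 0.001 -0.    -0.   ] shift cm [ 0.79 -0.06 12.82] tcp [ 0.6226 -0.1751  0.1542] t 1.35
[310.42424381 240.6086608 ] [310.39864085 212.14472962]
```

View pics/w1.png

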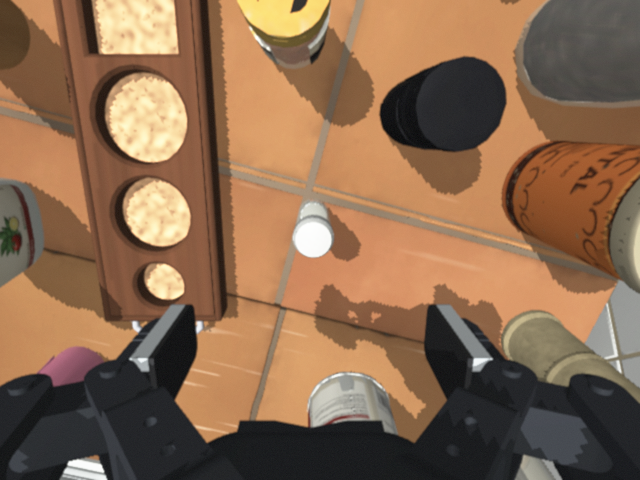

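Wrist view: the vial cap is at (313,238) against a predicted (310,241), so it agrees to about 1 mm. The caddy row runs vertically in the image, as wanted. I'll descend and grip the glass.

```bash
python3 -m inch '[[0,0,0,0,0,3,1],[0,0,0,0,0,6,1],[0,0,0,0,0,9,1],[0,0,0,0,0,12.3,1],[0,0,0,0,0,12.3,1]]'; python3 -m inch '[[0,0,0,0,0,0,0.1],[0,0,0,0,0,0,0.1],[0,0,0,0,0,0,0.1],[0,0,0,0,0,0,0.1],[0,0,0,0,0,0,0.1]]'; python3 -m inch '[[0,0,0,0,0,0,0],[0,0,0,0,0,0,0],[0,0,0,0,0,0,0],[0,0,0,0,0,-1,0],[0,0,0,0,0,-2,0]]'
python3 -c "
from h import *
go([.4988,-.1588,.09],-29.66)"
```

```text
time_s: 2.02
ee_pos: [0.6195, -0.1762, 0.0296]
orientation: [[0.495, 0.869, -0.005], [0.869, -0.495, 0.001], [-0.002, -0.005, -1.0]]
ft_force: [-0.1, -0.0, 0.1]
width: 0.0855
time_s: 2.65
ee_pos: [0.6221, -0.1767, 0.0331]
orientation: [[0.495, 0.869, 0.001], [0.869, -0.495, -0.0], [0.0, 0.001, -1.0]]
ft_force: [-1.4, 0.4, 6.1]
width: 0.0221
time_s: 3.28
ee_pos: [0.6217, -0.1766, 0.0529]
orientation: [[0.495, 0.869, 0.0], [0.869, -0.495, -0.0], [0.0, 0.0, -1.0]]
ft_force: [0.3, 0.2, -0.7]
width: 0.0218
turn [ 0. -0. -0.] shift cm [ -4.54 -11.55  -3.72] tcp [ 0.6217 -0.1766  0.0529] t 3.275
```

```bash
python3 - <<'E'
from h import *
d=imaging.get_image("wrist");cv2.imwrite("pics/w2.png",d["frame"][150:480,160:480]);np.savez("pics/w2.npz",**d)
s=telemetry.read_state();T=np.array(s["orientation"]);p=s["ee_pos"]
print(proj(d,p+T@[0,0,-.019]),proj(d,p+T@[.011,0,-.019]), p)
E
```

```text
[314.24282475 337.9283326 ] [314.34539867 309.50091342] [ 0.622469   -0.1767439   0.05430769]
```

View pics/w2.png

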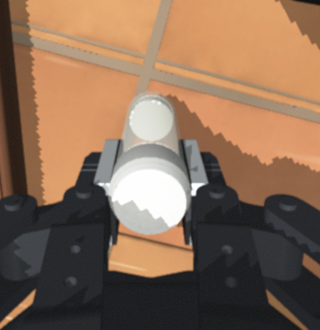

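```bash
python3 - <<'E'
from h import *
d=np.load("pics/w2.npz")
for L in(.015,.02,.025):print(L,ray(d,(311,347),.079+L).round(4),ray(d,(310,268),L).round(4))
s=telemetry.read_state();T=np.array(s["orientation"])
for z in(.079,.099):print(proj(d,np.array([.626,-.168,z])))
print(T.T@(ray(d,(311,347),.1)-s["ee_pos"]))
E
```

```text
0.015 [ 0.6259 -0.1682  0.094 ] [ 0.6233 -0.172   0.015 ]
0.02 [ 0.6275 -0.1655  0.099 ] [ 0.6243 -0.1704  0.02  ]
0.025 [ 0.629  -0.1628  0.104 ] [ 0.6252 -0.1688  0.025 ]
[310.80282107 321.76339025]
[310.86186381 355.99294863]
[ 0.01285991 -0.00113119 -0.04568626]
```

The vial is held about 9 mm off the pad centre, because the last move stopped short. I'll set it back down and re-grip it centred.

```bash
python3 -m inch '[[0,0,0,0,0,0.8,0],[0,0,0,0,0,1.5,0],[0,0,0,0,0,2,0],[0,0,0,0,0,2,0],[0,0,0,0,0,2,0.6]]'; python3 -m inch '[[0,0,0,0,0,0,0.6],[0,0,0,0,0,0,0.6],[0,0,0,0.4,0,0,0.6],[0,0,0,0.9,0,0,0.6],[0,0,0,0.9,0,0,0.6]]'; python3 - <<'E'
from h import *
d=imaging.get_image("top");f=d["frame"];H=cv2.cvtColor(f,cv2.COLOR_BGR2HSV)
d=imaging.get_image("wrist");cv2.imwrite("pics/w3.png",d["frame"][150:480,160:480])
go([.626,-.168,.026],-29.66); print(telemetry.read_state()["width"],proj(d,np.array([.626,-.168,.079])),proj(d,np.array([.626,-.168,.0])))
E
```

```text
time_s: 3.95
ee_pos: [0.6215, -0.1765, 0.0318]
orientation: [[0.495, 0.869, -0.0], [0.869, -0.495, 0.0], [-0.0, -0.0, -1.0]]
ft_force: [-0.5, 0.7, 0.2]
width: 0.0388
time_s: 4.58
ee_pos: [0.6265, -0.1678, 0.032]
orientation: [[0.494, 0.869, 0.0], [0.869, -0.494, 0.001], [0.001, -0.0, -1.0]]
ft_force: [0.1, 0.3, 0.2]
width: 0.0514
turn [0. 0. 0.] shift cm [ 0.04 -0.04  0.6 ] tcp [ 0.6261 -0.1685  0.032 ] t 4.675
0.05118828991038116 [311.27765422 386.7493354 ] [310.97794963 281.39889371]
```

View pics/w3.png

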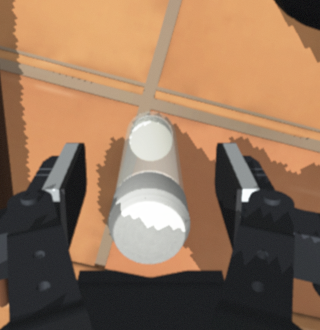

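Wrist view: the vial stands upright between the open pads (cap 309,375), within a few mm of centre.

```bash
python3 -m inch '[[0,0,0,0.2,0,0.5,0.6],[0,0,0,0.2,0,0.5,0.3],[0,0,0,0.2,0,0.5,0],[0,0,0,0.2,0,0.5,0],[0,0,0,0.2,0,0.5,0]]';  python3 -m inch '[[0,0,0,0,0,0,0],[0,0,0,0,0,0,0],[0,0,0,0,0,-2,0],[0,0,0,0,0,-4,0],[0,0,0,0,0,-6,0]]'
python3 -c "
from h import *
go([.4988,-.1588,.085],-29.66)"
```

```text
time_s: 5.3
ee_pos: [0.627, -0.167, 0.027]
orientation: [[0.495, 0.869, -0.0], [0.869, -0.495, 0.0], [-0.0, -0.0, -1.0]]
ft_force: [-0.8, 0.1, -0.1]
width: 0.0217
time_s: 5.92
ee_pos: [0.627, -0.1669, 0.0876]
orientation: [[0.495, 0.869, -0.0], [0.869, -0.495, 0.0], [0.0, -0.0, -1.0]]
ft_force: [0.4, -0.8, -1.2]
width: 0.0221
turn [-0. -0. -0.] shift cm [ -5.64 -11.54   0.26] tcp [ 0.627  -0.1669  0.0876] t 5.925
```

```bash
python3 -m inch '[[0,0,0,-1.5,-3,0,0],[0,0,0,-3,-6,0,0],[0,0,0,-4.5,-9,0,0],[0,0,0,-5.6,-11.5,0,0],[0,0,0,-5.6,-11.5,0,0]]'; python3 -m inch '[[0,0,0,0,0,0,0],[0,0,0,0,0,0,0],[0,0,0,0,0,0,0],[0,0,0,0,0,0,0],[0,0,0,0,0,0,0]]'; python3 - <<'E'
from h import *
go([.4988,-.1588,.037],-29.66)
d=imaging.get_image("wrist");cv2.imwrite("pics/w4.png",d["frame"]);np.savez("pics/w4.npz",**d)
print(proj(d,np.array([.4988,-.1588,.025])),proj(d,np.array([.4988,-.1588,.01])))
E
```

```text
time_s: 6.55
ee_pos: [0.4974, -0.1588, 0.0872]
orientation: [[0.496, 0.869, -0.002], [0.869, -0.496, -0.0], [-0.001, -0.001, -1.0]]
ft_force: [0.7, 0.5, -1.0]
width: 0.022
time_s: 7.18
ee_pos: [0.4995, -0.1587, 0.087]
orientation: [[0.495, 0.869, 0.0], [0.869, -0.495, 0.0], [0.0, -0.0, -1.0]]
ft_force: [0.3, 0.2, -0.3]
width: 0.0223
turn [-0. -0. -0.] shift cm [-0.05 -0.06  5.  ] tcp [ 0.4995 -0.1587  0.087 ] t 7.175
[310.58674837 261.74024685] [310.58586201 253.3259767 ]
```

View pics/w4.png

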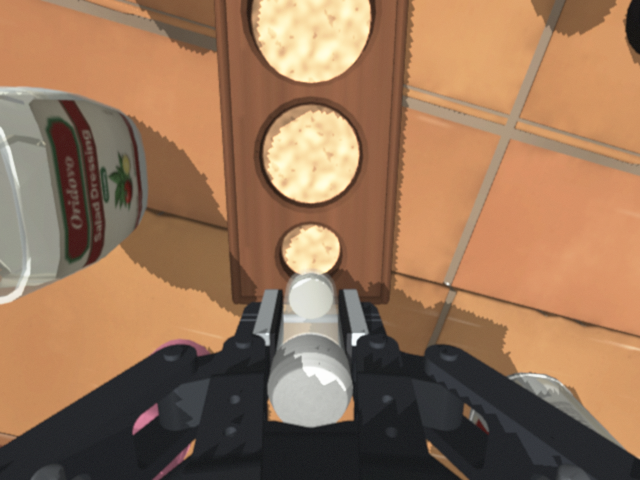

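Wrist view: the vial hangs just in front of hole 1 (cork 311,250), centred sideways. I'll refine the well positions from hole 2 at (311,155) in this view.

```bash
python3 - <<'E'
from h import *
d=np.load("pics/w4.npz");H=cv2.cvtColor(d["frame"],cv2.COLOR_BGR2HSV).astype(int);h,s,v=H[...,0],H[...,1],H[...,2]
m=np.zeros((480,640),bool);m[95:285,255:370]=((v>190)&(s<140)&(h<24)&(s>40))[95:285,255:370]
for a,c,b in blobs(m,100):print(a,c,b,ray(d,b[:2]+(b[2:]-1)/2,.0175).round(4))
n,l,st,_=cv2.connectedComponentsWithStats(m.astype(np.uint8))
for X in([.4988,-.1588],[.5257,-.1115]):
  for z in(.01,.025):
    p=proj(d,np.array(X+[z]));q=proj(d,np.array([X[0]+.0, X[1]+.0,z])+np.r_[-rowdir,0]*.01);print(X,z,p.round(1),q.round(1))
E
```

```text
5659 [313.1 154.3] [264 108  95  95] [ 0.5275 -0.1088  0.0175]
1817 [312.4 250.1] [283 225  57  49] [ 0.5015 -0.1545  0.0175]
[0.4988, -0.1588] 0.01 [310.6 253.3] [310.6 237.1]
[0.4988, -0.1588] 0.025 [310.6 261.7] [310.6 244.6]
[0.5257, -0.1115] 0.01 [310.5 160.1] [310.5 141.5]
[0.5257, -0.1115] 0.025 [310.5 162.4] [310.5 142.5]
```

```bash
python3 -m inch '[[0,0,0,0.1,0,0.8,0],[0,0,0,0.1,0,1.6,0],[0,0,0,0.1,0,2.4,0],[0,0,0,0.1,0,3.2,0],[0,0,0,0.1,0,3.7,0]]'; python3 -m inch '[[0,0,0,0,0,0.4,0],[0,0,0,0,0,0.8,0],[0,0,0,0,0,1.1,0],[0,0,0,0,0,1.2,0],[0,0,0,0,0,1.2,0]]'; python3 - <<'E'
from h import *
go([.4988,-.1588,.037],-29.66);print(telemetry.read_state()["ft_force"])
d=imaging.get_image("wrist");cv2.imwrite("pics/w5.png",d["frame"][100:480,120:500])
E
```

```text
time_s: 7.85
ee_pos: [0.4997, -0.1578, 0.0493]
orientation: [[0.495, 0.869, -0.001], [0.869, -0.495, 0.0], [-0.0, -0.001, -1.0]]
ft_force: [0.3, -0.0, -1.4]
width: 0.0217
time_s: 8.48
ee_pos: [0.4999, -0.1578, 0.038]
orientation: [[0.495, 0.869, 0.0], [0.869, -0.495, -0.0], [-0.0, 0.0, -1.0]]
ft_force: [-0.8, -0.8, -0.0]
width: 0.0223
turn [ 0.  0. -0.] shift cm [-0.14 -0.05  0.1 ] tcp [ 0.4999 -0.1578  0.038 ] t 8.475
[-0.75165588 -0.78013393 -0.02663107]
```

View pics/w5.png

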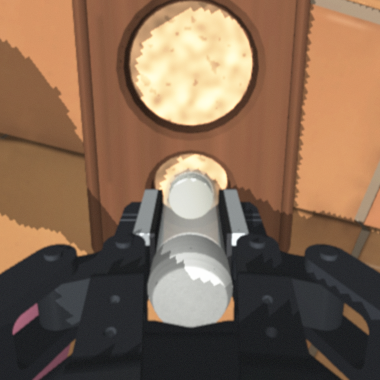

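The vial is in hole 1, about 1 mm above the cork. I'll touch down, release and rise.

```bash
python3 -m inch '[[0,0,0,0,0,0.1,0],[0,0,0,0,0,0.1,0],[0,0,0,0,0,0.1,0.25],[0,0,0,0,0,0.1,0.5],[0,0,0,0,0,0.1,0.6]]'; python3 -m inch '[[0,0,0,0,0,0,0.6],[0,0,0,0,0,-2,0.6],[0,0,0,0,0,-5,0.6],[0,0,0,0,0,-9,1],[0,0,0,0,0,-14,1]]'; python3 -c "
from h import *
go([.676,-.0525,.14],-29.66)
go([.676,-.0525,.071],-29.66)"
```

```text
time_s: 9.15
ee_pos: [0.5, -0.1578, 0.0371]
orientation: [[0.495, 0.869, 0.0], [0.869, -0.495, -0.0], [0.0, 0.0, -1.0]]
ft_force: [-0.5, 0.3, -0.5]
width: 0.0509
time_s: 9.78
ee_pos: [0.4993, -0.1577, 0.1778]
orientation: [[0.495, 0.869, -0.002], [0.869, -0.495, 0.001], [-0.0, -0.002, -1.0]]
ft_force: [0.1, -0.3, 1.1]
width: 0.0842
turn [-0.002  0.    -0.   ] shift cm [17.89 10.16  3.76] tcp [ 0.4993 -0.1577  0.1778] t 9.775
turn [-0.002  0.    -0.   ] shift cm [17.89 10.17 10.66] tcp [ 0.4993 -0.1577  0.1778] t 9.775
```

```bash
python3 -m inch '[[0,0,0,4.5,2.5,0,1],[0,0,0,9,5,0,1],[0,0,0,13.5,7.6,0,1],[0,0,0,18,10.2,1.5,1],[0,0,0,18,10.2,3.7,1]]'; python3 -m inch '[[0,0,0,0,0,0,1],[0,0,0,0,0,0,1],[0,0,0,0,0,0,1],[0,0,0,0,0,0,1],[0,0,0,0,0,0,1]]'; python3 - <<'E'
from h import *
go([.676,-.0525,.071],-29.66)
d=imaging.get_image("wrist");cv2.imwrite("pics/w6.png",d["frame"]);np.savez("pics/w6.npz",**d)
H=cv2.cvtColor(d["frame"],cv2.COLOR_BGR2HSV).astype(int)
m=(H[...,1]>150)&(H[...,2]>130)&(H[...,0]>=19)&(H[...,0]<30)
for a,c,b in blobs(m,300):print(a,c,b,ray(d,b[:2]+(b[2:]-1)/2,.102).round(4))
print(proj(d,np.array([.676,-.0525,.102])))
E
```

```text
time_s: 10.4
ee_pos: [0.6807, -0.0477, 0.1394]
orientation: [[0.491, 0.871, 0.003], [0.871, -0.491, 0.002], [0.003, 0.001, -1.0]]
ft_force: [-0.4, 0.1, -0.0]
width: 0.0857
time_s: 11.02
ee_pos: [0.6777, -0.0521, 0.1406]
orientation: [[0.495, 0.869, 0.001], [0.869, -0.495, -0.0], [0.0, 0.001, -1.0]]
ft_force: [0.0, -0.2, -1.2]
width: 0.0854
turn [ 0.001 -0.    -0.001] shift cm [-0.12 -0.14  6.96] tcp [ 0.6777 -0.0521  0.1406] t 11.025
[308.96556006 278.7101093 ]
```

View pics/w6.png

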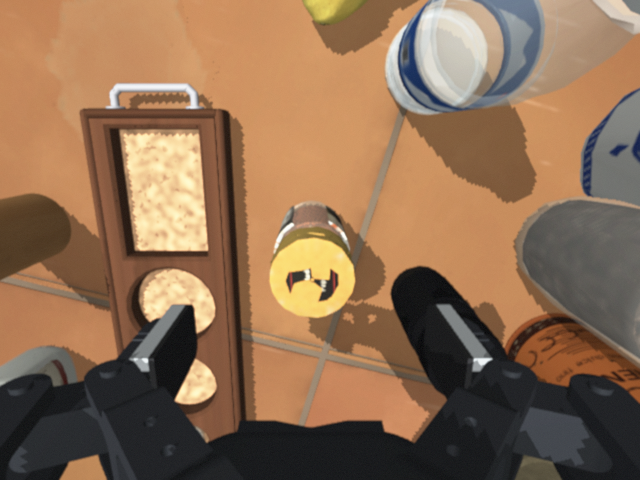

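Wrist view: the yellow lid is at (313,277) against a predicted (309,279), within 1–2 mm. The right finger clears the black jar by about 20 mm.

```bash
python3 -m inch '[[0,0,0,0,0,2,1],[0,0,0,0,0,4,1],[0,0,0,0,0,6,1],[0,0,0,0,0,6.9,1],[0,0,0,0,0,6.9,1]]'; python3 -m inch '[[0,0,0,0,0,0,0.6],[0,0,0,0,0,0,0.3],[0,0,0,0,0,0,0.2],[0,0,0,0,0,0,0.2],[0,0,0,0,0,0,0.2]]'; python3 -m inch '[[0,0,0,0,0,0,0.2],[0,0,0,0,0,0,0.2],[0,0,0,0,0,-2,0.2],[0,0,0,0,0,-4,0.2],[0,0,0,0,0,-6,0.2]]'
python3 -c "
from h import *
go([.5257,-.1115,.14],-29.66)"
```

```text
time_s: 11.7
ee_pos: [0.6774, -0.0519, 0.0707]
orientation: [[0.495, 0.869, -0.001], [0.869, -0.495, 0.0], [-0.0, -0.001, -1.0]]
ft_force: [-0.6, -0.0, 0.9]
width: 0.0851
time_s: 12.32
ee_pos: [0.6782, -0.052, 0.072]
orientation: [[0.495, 0.869, 0.001], [0.869, -0.495, -0.0], [0.001, 0.001, -1.0]]
ft_force: [-0.4, 0.2, 6.2]
width: 0.0419
time_s: 12.95
ee_pos: [0.6775, -0.052, 0.1315]
orientation: [[0.495, 0.869, -0.0], [0.869, -0.495, 0.0], [-0.0, -0.0, -1.0]]
ft_force: [0.5, -0.4, -2.3]
width: 0.0422
turn [-0.  0. -0.] shift cm [-12.69 -10.24  -0.84] tcp [ 0.6775 -0.052   0.1315] t 12.95
```

```bash
python3 -m inch '[[0,0,0,-3,-3,0,0.2],[0,0,0,-6,-6,0,0.2],[0,0,0,-9,-9,0,0.2],[0,0,0,-12,-10.2,0,0.2],[0,0,0,-12.6,-10.2,0,0.2]]'; python3 -m inch '[[0,0,0,0,0,0,0.2],[0,0,0,0,0,0,0.2],[0,0,0,0,0,0,0.2],[0,0,0,0,0,0,0.2],[0,0,0,0,0,0,0.2]]'; python3 - <<'E'
from h import *
go([.5257,-.1115,.0815],-29.66)
d=imaging.get_image("wrist");cv2.imwrite("pics/w7.png",d["frame"][60:480,100:520]);np.savez("pics/w7.npz",**d)
for z in (.025,.01):print(proj(d,np.array([.5257,-.1115,z]))-[100,60])
E
```

```text
time_s: 13.58
ee_pos: [0.5248, -0.1126, 0.1313]
orientation: [[0.497, 0.868, -0.001], [0.868, -0.497, -0.001], [-0.001, -0.0, -1.0]]
ft_force: [0.2, 0.5, 0.0]
width: 0.0419
time_s: 14.2
ee_pos: [0.5268, -0.1107, 0.1309]
orientation: [[0.495, 0.869, -0.0], [0.869, -0.495, 0.0], [0.0, -0.0, -1.0]]
ft_force: [0.2, -0.0, -1.9]
width: 0.0421
turn [-0. -0.  0.] shift cm [-0.12 -0.05  4.94] tcp [ 0.5268 -0.1107  0.1309] t 14.2
[210.60526529 180.83974461]
[210.60433365 174.84143178]
```

View pics/w7.png

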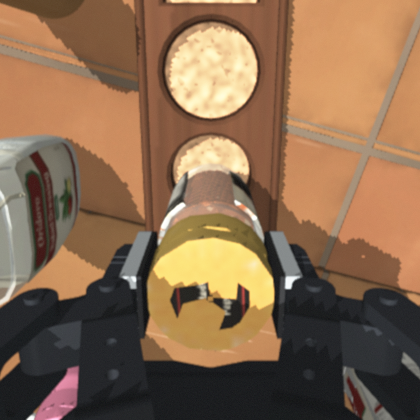

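The jar is held square and centred sideways over hole 2 (rim about (211,180) in the crop). Lowering it.

```bash
python3 -m inch '[[0,0,0,0.1,0,0.8,0.2],[0,0,0,0.1,0,1.6,0.2],[0,0,0,0.1,0,2.4,0.2],[0,0,0,0.1,0,3.2,0.2],[0,0,0,0.1,0,3.6,0.2]]'; python3 -m inch '[[0,0,0,0,0,0.4,0.2],[0,0,0,0,0,0.8,0.2],[0,0,0,0,0,1.1,0.2],[0,0,0,0,0,1.2,0.2],[0,0,0,0,0,1.2,0.2]]'; python3 -c "
from h import *
go([.5257,-.1115,.0815],-29.66)"
```

```text
time_s: 14.88
ee_pos: [0.5269, -0.11, 0.0943]
orientation: [[0.495, 0.869, -0.001], [0.869, -0.495, 0.0], [-0.0, -0.001, -1.0]]
ft_force: [0.1, -0.9, -0.4]
width: 0.0422
time_s: 15.5
ee_pos: [0.5272, -0.11, 0.083]
orientation: [[0.495, 0.869, 0.0], [0.869, -0.495, 0.0], [0.0, 0.0, -1.0]]
ft_force: [0.2, -0.8, 0.1]
width: 0.0419
turn [ 0. -0. -0.] shift cm [-0.2  -0.05  0.15] tcp [ 0.5272 -0.11    0.083 ] t 15.5
```

```bash
python3 -m inch '[[0,0,0,0,0,0.1,0.2],[0,0,0,0,0,0.1,0.2],[0,0,0,0,0,0.1,0.5],[0,0,0,0,0,0.1,0.75],[0,0,0,0,0,0.1,0.85]]'; python3 -m inch '[[0,0,0,0,0,0,0.85],[0,0,0,0,0,-2,0.85],[0,0,0,0,0,-5,0.85],[0,0,0,0,0,-8,1],[0,0,0,0,0,-11,1]]'; python3 -c "
from h import *
print(telemetry.read_state()['ft_force'])
go([.498,.0525,.16],-29.66)"
```

```text
time_s: 16.12
ee_pos: [0.5272, -0.11, 0.0821]
orientation: [[0.495, 0.869, 0.0], [0.869, -0.495, -0.0], [0.0, 0.0, -1.0]]
ft_force: [-0.2, 0.3, -0.5]
width: 0.0723
time_s: 16.75
ee_pos: [0.527, -0.11, 0.193]
orientation: [[0.495, 0.869, -0.0], [0.869, -0.495, 0.0], [0.0, -0.0, -1.0]]
ft_force: [0.7, -0.3, 0.6]
width: 0.0856
[ 0.74906663 -0.2842038   0.59046798]
turn [-0. -0. -0.] shift cm [ 12.68 -10.56   3.3 ] tcp [ 0.527 -0.11   0.193] t 16.75
```

```bash
python3 -m inch '[[0,0,0,3,-2.6,0,1],[0,0,0,6.2,-5.2,0,1],[0,0,0,9.4,-7.8,0,1],[0,0,0,12.7,-10.5,1.5,1],[0,0,0,12.7,-10.5,3.3,1]]'; python3 -m inch '[[0,0,0,0,0,0,1],[0,0,0,0,0,0,1],[0,0,0,0,0,0,1],[0,0,0,0,0,0,1],[0,0,0,0,0,0,1]]'; python3 - <<'E'
from h import *
go([.498,.0525,.091],-29.66)
d=imaging.get_image("wrist");cv2.imwrite("pics/w8.png",d["frame"]);np.savez("pics/w8.npz",**d)
print(proj(d,np.array([.498,.0525,.13])))
E
```

```text
time_s: 17.38
ee_pos: [0.4985, 0.0562, 0.1592]
orientation: [[0.49, 0.872, 0.001], [0.871, -0.49, 0.002], [0.002, 0.0, -1.0]]
ft_force: [0.4, -1.2, 0.7]
width: 0.0852
time_s: 18.0
ee_pos: [0.4989, 0.0521, 0.1593]
orientation: [[0.496, 0.869, 0.0], [0.869, -0.496, 0.0], [0.0, 0.0, -1.0]]
ft_force: [0.1, -0.1, -0.8]
width: 0.0854
turn [ 0.    -0.    -0.001] shift cm [-0.01 -0.1   6.83] tcp [0.4989 0.0521 0.1593] t 18.0
[309.55263564 283.97039212]
```

View pics/w8.png

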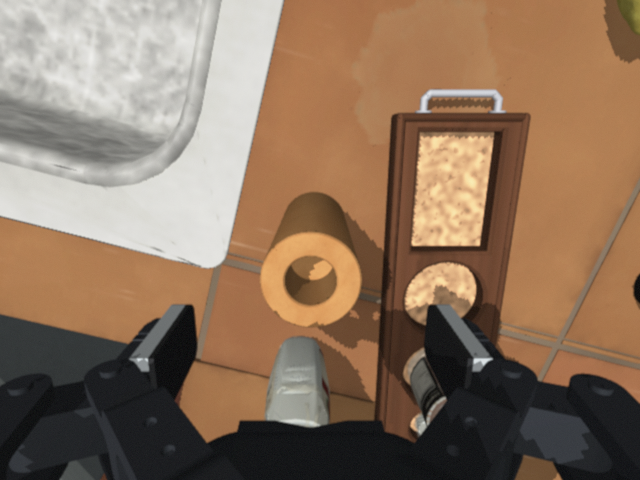

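Wrist view: the grinder top is centred at (311,279) against a predicted (310,284), about 1 mm. The bottle behind it is 135 mm away, clear of the gripper.

```bash
python3 -m inch '[[0,0,0,0.1,0,2,1],[0,0,0,0.1,0,4,1],[0,0,0,0.1,0,6,1],[0,0,0,0.1,0,6.8,1],[0,0,0,0.1,0,6.8,1]]'; python3 -m inch '[[0,0,0,0,0,0,0.6],[0,0,0,0,0,0,0.4],[0,0,0,0,0,0,0.3],[0,0,0,0,0,0,0.3],[0,0,0,0,0,0,0.3]]'; python3 -m inch '[[0,0,0,0,0,0,0.3],[0,0,0,0,0,0,0.3],[0,0,0,0,0,-2,0.3],[0,0,0,0,0,-4,0.3],[0,0,0,0,0,-6,0.3]]'
python3 -c "
from h import *
go([.5591,-.0528,.16],-29.66)"
```

```text
time_s: 18.68
ee_pos: [0.4991, 0.0532, 0.0909]
orientation: [[0.495, 0.869, -0.001], [0.869, -0.495, -0.0], [-0.0, -0.001, -1.0]]
ft_force: [0.7, -0.4, -0.3]
width: 0.0852
time_s: 19.3
ee_pos: [0.5, 0.0531, 0.092]
orientation: [[0.495, 0.869, 0.002], [0.869, -0.495, 0.0], [0.001, 0.002, -1.0]]
ft_force: [-0.0, 0.3, 6.0]
width: 0.0477
time_s: 19.92
ee_pos: [0.4991, 0.0531, 0.1519]
orientation: [[0.495, 0.869, 0.0], [0.869, -0.495, 0.0], [0.0, 0.0, -1.0]]
ft_force: [0.3, 0.0, -1.9]
width: 0.0476
turn [ 0. -0. -0.] shift cm [-6.23 10.45 -0.81] tcp [0.4991 0.0531 0.1519] t 19.925
```

```bash
python3 -m inch '[[0,0,0,-1.5,3,0,0.3],[0,0,0,-3,6,0,0.3],[0,0,0,-4.7,9,0,0.3],[0,0,0,-6.1,10.4,0,0.3],[0,0,0,-6.1,10.4,0,0.3]]'; python3 -m inch '[[0,0,0,0,0,0,0.3],[0,0,0,0,0,0,0.3],[0,0,0,0,0,0,0.3],[0,0,0,0,0,0,0.3],[0,0,0,0,0,0,0.3]]'; python3 - <<'E'
from h import *
go([.5591,-.0528,.1017],-29.66)
d=imaging.get_image("wrist");cv2.imwrite("pics/w9.png",d["frame"][60:480,100:520]);np.savez("pics/w9.npz",**d)
for z in (.025,.01):print(proj(d,np.array([.5591,-.0528,z]))-[100,60],proj(d,np.array([.6007,.0202,z]))-[100,60])
E
```

```text
time_s: 20.55
ee_pos: [0.559, -0.0528, 0.1508]
orientation: [[0.497, 0.868, -0.001], [0.868, -0.497, -0.0], [-0.001, -0.0, -1.0]]
ft_force: [0.1, 0.7, -2.5]
width: 0.0475
time_s: 21.18
ee_pos: [0.5594, -0.0512, 0.151]
orientation: [[0.495, 0.869, -0.0], [0.869, -0.495, 0.0], [0.0, -0.0, -1.0]]
ft_force: [-0.2, -0.3, -2.5]
width: 0.0476
turn [-0. -0. -0.] shift cm [-0.16  0.05  4.93] tcp [ 0.5594 -0.0512  0.151 ] t 21.175
[212.02384166 173.39825111] [212.23403129  49.77304671]
[211.95054147 168.16542958] [212.14304003  50.71608985]
```

View pics/w9.png

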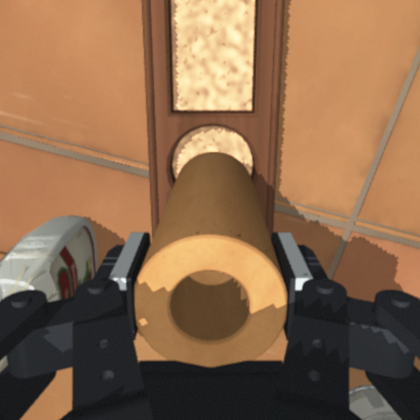

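The grinder is centred over hole 3 (sides 172–254, centre 213 in the crop). Lowering and releasing.

```bash
python3 -m inch '[[0,0,0,0,0,0.8,0.3],[0,0,0,0,0,1.6,0.3],[0,0,0,0,0,2.4,0.3],[0,0,0,0,0,3.2,0.3],[0,0,0,0,0,3.6,0.3]]'; python3 -m inch '[[0,0,0,0,0,0.4,0.3],[0,0,0,0,0,0.8,0.3],[0,0,0,0,0,1.1,0.3],[0,0,0,0,0,1.2,0.3],[0,0,0,0,0,1.2,0.3]]'; python3 -m inch '[[0,0,0,0,0,0.1,0.3],[0,0,0,0,0,0.1,0.3],[0,0,0,0,0,0.1,0.5],[0,0,0,0,0,0.1,0.75],[0,0,0,0,0,0.1,0.9]]'; python3 -m inch '[[0,0,0,0,0,0,0.9],[0,0,0,0,0,-2,0.9],[0,0,0,0,0,-6,0.9],[0,0,0,0,0,-11,1],[0,0,0,0,0,-17,1]]'; python3 - <<'E'
from h import *
go([.4225,-.060,.255],-29.66)
d=imaging.get_image("top");cv2.imwrite("pics/t2.png",cv2.resize(d["frame"][150:320,235:395],None,fx=3.5,fy=3.5,interpolation=cv2.INTER_CUBIC));np.savez("pics/t2.npz",**d)
E
```

```text
time_s: 21.85
ee_pos: [0.5592, -0.0513, 0.1142]
orientation: [[0.495, 0.869, -0.001], [0.869, -0.495, 0.0], [-0.0, -0.001, -1.0]]
ft_force: [0.3, 0.3, -1.6]
width: 0.0477
time_s: 22.48
ee_pos: [0.5595, -0.0513, 0.103]
orientation: [[0.495, 0.869, 0.0], [0.869, -0.495, 0.0], [0.0, 0.0, -1.0]]
ft_force: [-0.5, 0.3, -1.4]
width: 0.048
time_s: 23.1
ee_pos: [0.5596, -0.0513, 0.1022]
orientation: [[0.495, 0.869, 0.0], [0.869, -0.495, 0.0], [0.0, 0.0, -1.0]]
ft_force: [0.7, 0.4, 0.4]
width: 0.0765
time_s: 23.72
ee_pos: [0.5588, -0.0514, 0.2731]
orientation: [[0.495, 0.869, -0.002], [0.869, -0.495, 0.0], [-0.001, -0.001, -1.0]]
ft_force: [1.6, -0.1, -0.7]
width: 0.0855
turn [-0.001  0.001 -0.   ] shift cm [ -7.5  -11.41   1.83] tcp [ 0.5588 -0.0514  0.2731] t 23.725
```

View pics/t2.png

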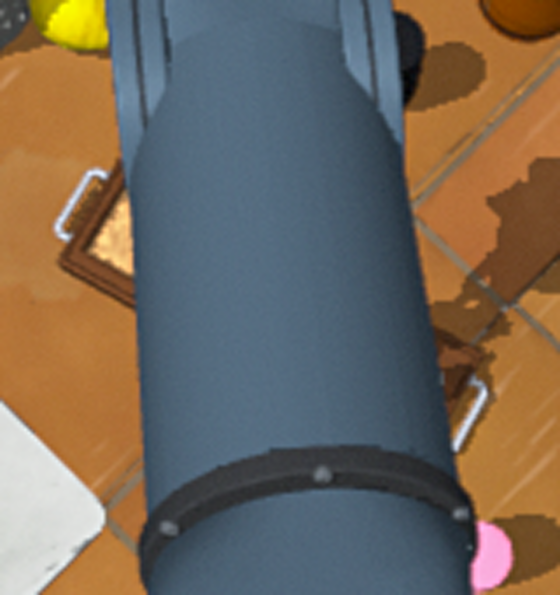

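Picture 13 was hidden by the arm. I'll move to hover over the bottle and measure its yaw from the first top image plus a wrist view.

```bash
python3 -m inch '[[0,0,0,-1.9,-2.8,0,1],[0,0,0,-3.7,-5.7,0,1],[0,0,0,-5.6,-8.5,0,1],[0,0,0,-7.4,-11.4,0,1],[0,0,0,-7.4,-11.4,0,1]]'; python3 -m inch '[[0,0,0,0,0,0,1],[0,0,0,0,0,0,1],[0,0,0,0,0,0,1],[0,0,0,0,0,0,1],[0,0,0,0,0,0,1]]'; python3 - <<'E'
from h import *
go([.4225,-.060,.173],-29.66);s=telemetry.read_state();print(np.round(s["joints"],1))
d=imaging.get_image("wrist");np.savez("pics/w10.npz",**d)
print(proj(d,np.array([.4225,-.06,.205])))
t=np.load("pics/top0.npz");a=cv2.resize(t["frame"][265:320,285:345],None,fx=8,fy=8,interpolation=cv2.INTER_CUBIC)
w=d["frame"];cv2.imwrite("pics/w10.png",np.hstack([cv2.resize(w[:,80:],None,fx=.6,fy=.6),cv2.copyMakeBorder(cv2.resize(a,(314,288)),0,0,0,0,0)]))
E
```

```text
time_s: 24.4
ee_pos: [0.4217, -0.0595, 0.2723]
orientation: [[0.496, 0.868, -0.0], [0.868, -0.496, -0.001], [-0.001, 0.0, -1.0]]
ft_force: [0.6, 0.2, -0.1]
width: 0.0854
time_s: 25.02
ee_pos: [0.4238, -0.0591, 0.2719]
orientation: [[0.495, 0.869, -0.0], [0.869, -0.495, 0.0], [-0.0, -0.0, -1.0]]
ft_force: [1.3, -0.1, 0.8]
width: 0.0852
turn [-0.  0. -0.] shift cm [-0.14 -0.07  9.89] tcp [ 0.4238 -0.0591  0.2719] t 25.025
[ 14.7   9.9 -15.5 113.    3.1  57.4 -31.9]
[310.2047315 260.4168758]
```

View pics/w10.png

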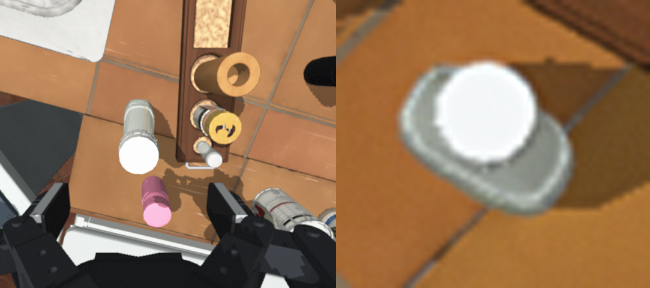

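The wrist view shows the bottle cap at (310,253) in full-frame pixels against a predicted (310,260), about 2 mm off. Its long side lies parallel to the caddy, and PCA gave 60.1° against 60.3° for the row, so no turn is needed. All three placed items stand upright. Grip the cap.

```bash
python3 -m inch '[[0,0,0,0,0,2.5,1],[0,0,0,0,0,5,1],[0,0,0,0,0,7.5,1],[0,0,0,0,0,9.8,1],[0,0,0,0,0,9.8,1]]'; python3 -m inch '[[0,0,0,0,0,0,1],[0,0,0,0,0,0,0.5],[0,0,0,0,0,0,0.2],[0,0,0,0,0,0,0.2],[0,0,0,0,0,0,0.2]]'; python3 -m inch '[[0,0,0,0,0,0,0.2],[0,0,0,0,0,0,0.2],[0,0,0,0,0,0,0.2],[0,0,0,0,0,-1,0.2],[0,0,0,0,0,-2,0.2]]'
python3 -c "
from h import *
go([.6007,.0202,.33],-29.66)"
```

```text
time_s: 25.7
ee_pos: [0.4229, -0.0591, 0.173]
orientation: [[0.495, 0.869, -0.003], [0.869, -0.495, 0.0], [-0.001, -0.003, -1.0]]
ft_force: [-0.1, 0.2, 0.1]
width: 0.0851
time_s: 26.32
ee_pos: [0.4242, -0.0593, 0.1747]
orientation: [[0.495, 0.869, 0.001], [0.869, -0.495, -0.0], [0.0, 0.001, -1.0]]
ft_force: [-0.9, 0.1, 7.7]
width: 0.0391
time_s: 26.95
ee_pos: [0.4235, -0.0591, 0.1946]
orientation: [[0.495, 0.869, -0.001], [0.869, -0.495, 0.0], [-0.0, -0.001, -1.0]]
ft_force: [-0.7, 1.0, -4.1]
width: 0.0387
turn [-0.001  0.    -0.   ] shift cm [ 15.66  11.46 -13.55] tcp [ 0.4235 -0.0591  0.1946] t 26.95
```

```bash
python3 -m inch '[[0,0,0,1,0,-1.5,0.2],[0,0,0,3,0,-3,0.2],[0,0,0,6,0,-4.5,0.2],[0,0,0,9,0,-4.5,0.2],[0,0,0,12,0,-4.5,0.2]]'; python3 -m inch '[[0,0,0,2,0.5,0,0.2],[0,0,0,3.5,2,0,0.2],[0,0,0,3.7,4,0,0.2],[0,0,0,3.7,6,0,0.2],[0,0,0,3.7,8,0,0.2]]';  python3 -m inch '[[0,0,0,0,1.2,0,0.2],[0,0,0,0,2.4,0,0.2],[0,0,0,0,3.4,0,0.2],[0,0,0,0,3.4,0,0.2],[0,0,0,0,3.4,0,0.2]]'; python3 -m inch '[[0,0,0,0,0,0,0.2],[0,0,0,0,0,0,0.2],[0,0,0,0,0,0,0.2],[0,0,0,0,0,0,0.2],[0,0,0,0,0,0,0.2]]'; python3 - <<'E'
from h import *
go([.6007,.0202,.184],-29.66)
d=imaging.get_image("wrist");np.savez("pics/w11.npz",**d)
t=imaging.get_image("scene")
for z in (.025,.01):print(proj(d,np.array([.6007,.0202,z])))
cv2.imwrite("pics/w11.png",np.hstack([cv2.resize(d["frame"][60:,100:540],(374,357)),cv2.resize(t["frame"][160:300,240:400],(408,357),interpolation=cv2.INTER_CUBIC)]))
E
```

```text
time_s: 27.58
ee_pos: [0.4835, 0.0458, 0.2398]
orientation: [[0.495, 0.869, 0.0], [0.869, -0.495, -0.0], [0.0, 0.0, -1.0]]
ft_force: [1.0, -0.6, -4.0]
width: 0.0392
time_s: 28.2
ee_pos: [0.5716, 0.0366, 0.239]
orientation: [[0.496, 0.869, -0.001], [0.869, -0.496, -0.0], [-0.001, -0.0, -1.0]]
ft_force: [0.1, -0.3, -3.4]
width: 0.0389
time_s: 28.82
ee_pos: [0.6001, 0.0212, 0.239]
orientation: [[0.495, 0.869, -0.0], [0.869, -0.495, 0.0], [-0.0, -0.001, -1.0]]
ft_force: [-0.0, -0.4, -4.2]
width: 0.0386
time_s: 29.45
ee_pos: [0.6005, 0.0208, 0.239]
orientation: [[0.495, 0.869, 0.0], [0.869, -0.495, 0.0], [0.0, 0.0, -1.0]]
ft_force: [0.2, 0.5, -3.7]
width: 0.0391
turn [ 0. -0. -0.] shift cm [-0.04  0.04  5.5 ] tcp [0.6005 0.0208 0.239 ] t 29.45
[311.59247461 207.43942543]
[311.55222149 204.37177346]
```

View pics/w11.png

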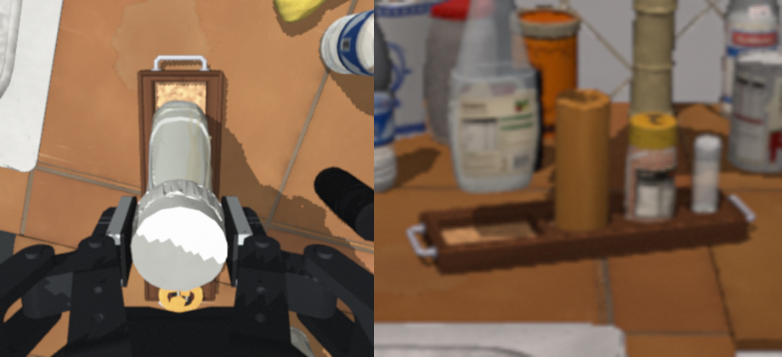

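Left (wrist): the bottle hangs parallel to the caddy and centred sideways over the oblong hole. Right (scene): grinder, jar and vial stand upright in holes 3, 2 and 1. Lowering.

```bash
python3 -m inch '[[0,0,0,0,0,0.8,0.2],[0,0,0,0,0,1.6,0.2],[0,0,0,0,0,2.4,0.2],[0,0,0,0,0,3.2,0.2],[0,0,0,0,0,3.8,0.2]]'; python3 -m inch '[[0,0,0,0,0,0.5,0.2],[0,0,0,0,0,1,0.2],[0,0,0,0,0,1.4,0.2],[0,0,0,0,0,1.5,0.2],[0,0,0,0,0,1.5,0.2]]'; python3 -c "
from h import *
go([.6007,.0202,.184],-29.66);print(telemetry.read_state()['ft_force'])"
```

```text
time_s: 30.18
ee_pos: [0.6004, 0.0208, 0.2003]
orientation: [[0.495, 0.869, -0.001], [0.869, -0.495, 0.0], [-0.0, -0.0, -1.0]]
ft_force: [-0.2, -0.9, -3.7]
width: 0.0392
time_s: 30.8
ee_pos: [0.6006, 0.0208, 0.186]
orientation: [[0.495, 0.869, 0.0], [0.869, -0.495, 0.0], [0.0, 0.0, -1.0]]
ft_force: [-0.4, 0.1, -4.1]
width: 0.0392
turn [ 0. -0. -0.] shift cm [-0.05  0.04  0.2 ] tcp [0.6006 0.0208 0.186 ] t 30.8
[-0.35136395  0.05654712 -4.0968039 ]
```

Still hanging free, about 2 mm up, with no contact with the walls.

```bash
python3 -m inch '[[0,0,0,0,0,0.1,0.2],[0,0,0,0,0,0.15,0.2],[0,0,0,0,0,0.2,0.2],[0,0,0,0,0,0.2,0.2],[0,0,0,0,0,0.2,0.2]]'; python3 -m inch '[[0,0,0,0,0,0,0.3],[0,0,0,0,0,0,0.5],[0,0,0,0,0,0,0.75],[0,0,0,0,0,0,1],[0,0,0,0,0,0,1]]'; python3 -m inch '[[0,0,0,0,0,-1,1],[0,0,0,0,0,-2.5,1],[0,0,0,0,0,-5,1],[0,0,0,0,0,-8,1],[0,0,0,0,0,-12,1]]'; python3 -c "
from h import *
go([.35,-.5,.3],-29.66)"
```

```text
time_s: 31.42
ee_pos: [0.6009, 0.0208, 0.1848]
orientation: [[0.495, 0.869, 0.001], [0.869, -0.495, 0.0], [0.001, 0.001, -1.0]]
ft_force: [-2.6, -0.7, 6.6]
width: 0.039
time_s: 32.05
ee_pos: [0.6005, 0.0208, 0.184]
orientation: [[0.495, 0.869, -0.0], [0.869, -0.495, 0.0], [0.0, -0.0, -1.0]]
ft_force: [0.4, 0.3, 0.4]
width: 0.0851
time_s: 32.67
ee_pos: [0.6002, 0.0208, 0.3058]
orientation: [[0.495, 0.869, -0.0], [0.869, -0.495, 0.0], [-0.0, -0.0, -1.0]]
ft_force: [0.1, -0.5, -0.2]
width: 0.0855
turn [-0.  0. -0.] shift cm [-57.64   4.04   0.58] tcp [0.6002 0.0208 0.3058] t 32.675
```

```bash
python3 -m inch '[[0,0,0,-4,0.4,0,1],[0,0,0,-9,0.8,0,1],[0,0,0,-14,1.2,0,1],[0,0,0,-19,1.6,0,1],[0,0,0,-24,2,0,1]]'; python3 -m inch '[[0,0,0,-5,0.4,0,1],[0,0,0,-10,0.8,0,1],[0,0,0,-15,1.2,0,1],[0,0,0,-20,1.6,0,1],[0,0,0,-24,2,0,1]]'; python3 -m inch '[[0,0,0,-4,0,0,1],[0,0,0,-8,0,0,1],[0,0,0,-8,0,0,1],[0,0,0,-8,0,0,1],[0,0,0,-8,0,0,1]]'; python3 - <<'E'
from h import *
d=imaging.get_image("top");t=imaging.get_image("scene");f=d["frame"]
a=cv2.resize(f[170:290,220:470],None,fx=3,fy=3,interpolation=cv2.INTER_CUBIC);b=cv2.resize(t["frame"][170:290,170:420],None,fx=2,fy=2,interpolation=cv2.INTER_CUBIC)
cv2.imwrite("pics/fin.png",np.vstack([a,cv2.copyMakeBorder(b,0,0,0,250,0)]))
H=cv2.cvtColor(f,cv2.COLOR_BGR2HSV).astype(int);h,s,v=H[...,0],H[...,1],H[...,2]
W={"vial":([.4988,-.1588],.089,(s<70)&(v>150)),"jar":([.5257,-.1115],.112,(s>170)&(v>150)&(h>=18)),"grinder":([.5591,-.0528],.14,(v>190)&(s>120)),"bottle":([.6007,.0202],.215,(v>200)&(s<40))}
for n,(w,z,m) in W.items():
    p=proj(d,np.array(w+[z]));k=np.zeros_like(m);x,y=p.astype(int);k[y-14:y+15,x-14:x+15]=m[y-14:y+15,x-14:x+15]
    B=max(blobs(k,5),key=lambda q:q[0]);c=ray(d,B[2][:2]+(B[2][2:]-1)/2,z);print(n,B[0],B[2],"off mm",((c[:2]-w)*1000).round(1))
o=np.load("pics/top0.npz")["frame"]
for n,(x0,y0,x1,y1) in {"mug":(165,165,215,220),"tin":(408,205,460,255)}.items():
    g=lambda i:cv2.cvtColor(i[y0:y1,x0:x1],cv2.COLOR_BGR2GRAY).astype(np.float32);print(n,cv2.phaseCorrelate(g(o),g(f)))
go([0,0,0],0)
E
```

```text
time_s: 33.3
ee_pos: [0.4985, -0.199, 0.3055]
orientation: [[0.495, 0.869, 0.002], [0.869, -0.495, -0.001], [0.0, 0.002, -1.0]]
ft_force: [-0.3, -1.0, 0.3]
width: 0.0855
time_s: 33.92
ee_pos: [0.3965, -0.418, 0.3055]
orientation: [[0.496, 0.868, 0.001], [0.868, -0.496, -0.001], [-0.001, 0.002, -1.0]]
ft_force: [1.1, 1.2, 0.4]
width: 0.0856
time_s: 34.55
ee_pos: [0.359, -0.4845, 0.3045]
orientation: [[0.494, 0.87, 0.001], [0.87, -0.494, 0.0], [0.0, 0.001, -1.0]]
ft_force: [-0.1, -0.2, 0.3]
width: 0.0855
vial 95 [350 254  11  12] off mm [-5.2  3. ]
jar 252 [327 235  19  19] off mm [-0.1 -0.2]
grinder 259 [299 218  22  21] off mm [-2.4  0.6]
bottle 245 [266 193  18  17] off mm [-1.8  0. ]
mug ((0.030814769401953157, 0.01783478033813779), 1.0004102091789246)
tin ((-0.04442413808616408, -0.02736162889188165), 1.0020900735148677)
turn [ 0.    -0.    -0.516] shift cm [ 24.43 -55.14  30.42] tcp [ 0.3588 -0.4847  0.3044] t 34.65
```

View pics/fin.png

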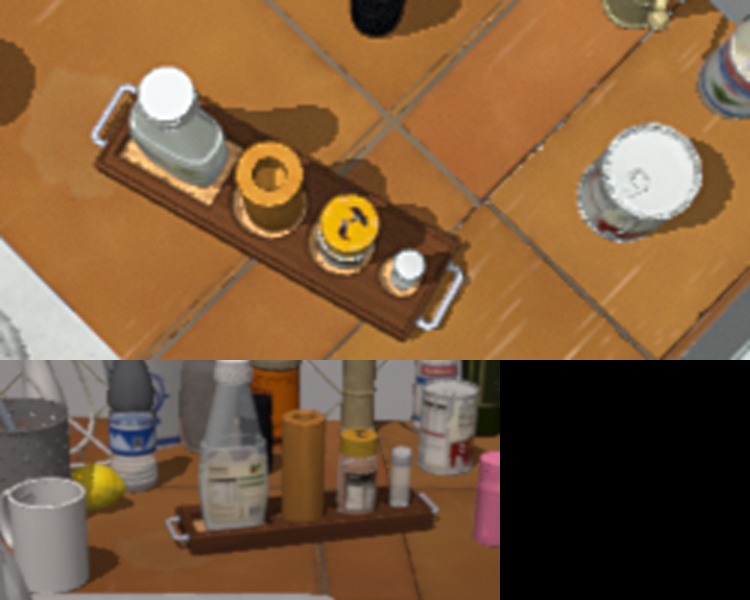

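```bash
python3 -c "
from bench import order;print(order.close_job())"
```

```text
the job is handed in; nothing more can be done
None
```

I put all four seasonings back in the caddy: vial in hole 1, spice jar in hole 2, grinder in hole 3 and dressing bottle in hole 4. I lowered each to the cork before releasing it, and handed the job in at about 35 s.

- **Position:** In the last top view the jar, grinder and bottle tops were within about 3 mm of the hole middles.
- **Uprightness and bystanders:** All four looked upright in the final top and scene views. The mug and tin had moved less than 0.1 pixel.
- **Disagreement:** The vial's measured offset was 6 mm. Its mask took in some of the glass side, and by eye the cap was about 2 mm off. Both are inside the 12 mm limit.
- **Mended:** My first grip on the vial was about 9 mm off the pad centre, so I set it down and gripped it again. The wrist and top cameras also differed by 2–3 mm along the row.
- **Not measured:** I did not measure the foot heights by camera. I judged them from the tool height at release. For the bottle, the wrist force confirmed it touched down.

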